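Unload the label rewinder

ROBOT

A 7-joint arm with a two-finger parallel gripper is mounted at the origin on a cart in front of the work surface, level with it; the furniture and walls round the work are solid. World frame = base frame: x ahead of the robot, y to its left, z up, the work surface at z = 0. Lengths are in mm, angles in rad, forces in N, time in s.
With the tool pointing down it reaches from about 425 to 875 mm from the base axis. Payload 4.7 kg.
Tool frame: the origin (TCP) lies between the finger pads; the fingertips stand 17 mm ahead of it and the grasp point (between the pads) lies 2 mm behind it (ctrl.tip_reach is the distance from the TCP to the fingertips, in mm); z points along the fingers, y is the direction in which the jaws open and shut (so a half turn about z gives the same grasp; the last joint's range is limited). The gripper opens to 85 mm and grips with 20 to 120 N. Pads are 22 mm wide; open, the fingers measure 114 mm over their backs; the gripper's body (76 mm by 85 mm) begins 54 mm behind the grasp point. The pads swing forward as they close: fully open they stand 13 mm farther back than shut.
Start: joints at [1.204, 0.321, -0.07, 1.45, 0.023, 1.371, -0.057], TCP at [241.563, -603.465, 248.349] pointing down, gripper open.
Joint ranges: [-2.86, 2.86], [-0.3, 2.09], [-1.38, 1.24], [0.06, 2.45], [-1.56, 4.7], [0.09, 2.05], [-2.69, 2.69]. Speed limits (rad/s): [2.57, 2.57, 3.14, 3.14, 3.14, 3.14, 3.14].

INTERFACE

Orientations are given as a unit quaternion [w, x, y, z].
In Python, from station import ctrl gives the robot as it stands. The module is installed in compiled form; this text tells all that it offers.
- The arm moves only by the tool carry_out, never from a script. Its argument "deltas" is a list of rows, each a list of 7 numbers: the shift along the tool's x, y, z in m, then the turn, a rotation vector about the tool's x, y, z in rad, then the opening, from 0 (shut) to 1 (fully open). In form: [[dx, dy, dz, ax, ay, az, jaw], ...]. A call has 1 to 20 rows; each row shifts and turns the pose as measured when the row begins, along the tool's axes as they then stand; what a row does not reach is not made up. A row lasts 1/8 s, in which the tool goes at most 62.5 mm and 10.7 degrees, less where a joint would pass 70% of its speed; a pose out of reach is approached as far as the arm can. A call is refused whole if a number of a shift passes 0.0625 or a number of a turn 0.188, either way. A call with a gripper value outside its range is refused whole. The fingers move at their own pace and stop on an object; "squeeze" is the grip in N (left out, the last holds). Time passes only in rows, so rows that do not move let the fingers close. It gives the time, the measured TCP pose, the force and the opening at its end, in the units of the state.
- ctrl.state(): the state, without advancing time (a new reading comes with each control period).
- ctrl.read_camera(name): name is "side" or "top" or "wrist"; returns (picture, depth): 480x640x3 uint8, red, green, blue; 480x640 float32, mm along the optical axis (not along the pixel's ray), 0 where there is no reading.
- ctrl.camera_info(name): a dict with "mtx" (3x3 intrinsics, pixels), "T" (4x4, takes a point from camera to world coordinates); the wrist camera has in their place "hand_eye" (4x4, takes a point from camera to tool coordinates, whose origin is the TCP and whose axes are the flange's). Camera axes: x right, y down, z forward; pixel columns grow to the right and rows downward; lengths in mm; the calibration is good to about 2 mm. A picture is of the moment at which its call begins: read the wrist's pose just before it. camera_info takes no time and is no camera call.
- ctrl.job_done(): hands the job in, once; it reports no verdict.
Trained networks look in the newest picture that a camera, given by its name, has taken for a name from the list of things; names that differ only in an ending like _2 or _b are one class to them, and where a whole thing is asked for, a point or a joint stands for the part that bears it (a point fixed in the world has none). Each returns a list of dicts, best first, with "conf" (0 to 1); they miss things now and then, are a little off and sometimes report something else, mostly with a low value. They report only what shows in the picture. A call takes as long as a camera call.
- ctrl.masks_of(camera, label): "region" (480x640 bool, what is visible of it) and "centre" ([column, row] in pixels, amid what is visible of it).
The state is a dict: "time": time; "joint_pos": joint angles; "joint_velocities": joint speeds; "effort": joint torques, N m; "eef_pos": TCP position; "tcp_rot": TCP orientation; "force": force on the tool from outside, world axes, zero at the start; "ft_torque": the same for the moment, N m; "gripper_width": finger opening in mm.
Only numpy, scipy, OpenCV 4.12 (cv2) and the standard library are available. Lean on these libraries where they do the work, as an engineer would, in place of code of your own. Each camera call takes 0.05 s, during which the arm holds its last target. There are 200 camera calls.

TASK

Unload the finished label roll from the rewinding stand: first take the black retaining cap off the spindle and put it in the steel tray, then lift the aluminium hold-down plate off and leave it leaning, rib side up, against the front face of the steel angle bracket with its lower edge on the worktop. Then slide the wound paper roll up off the spindle and set it on its end in the tray beside the cap. Leave the other things on the bench as they stand.

Things in the scene. Friction and masses are not known exactly. Their poses are not given: they have to be found in the camera images.
- stand: The rewinding stand, fixed: a grey base 90 x 90 x 10 mm with a low round aluminium seat (48 mm across, top 14 mm above the worktop) and an upright steel spindle 16 mm in diameter whose tip is 74 mm above the worktop. Origin at the centre of the base's underside, on the worktop and on the spindle axis; z up. It and the bracket may change places.
- roll: The wound roll of white paper labels, a plain cylinder 52 mm in diameter and 40 mm high with a through bore of 22 mm, loose on the spindle, standing on the seat under the plate. Origin at the centre of its underside, z along its bore, up.
- plate: The aluminium hold-down plate, 110 (x) x 80 (y) x 6 mm (z), lying loose on top of the roll with the spindle through its 23 mm centre hole. Origin at the centre of its underside, z up out of its upper face. A dark upright grip rib, 9 mm thick in x, 60 mm long in y, centred at x = +42 mm, stands on the upper face from z = 6 to 35 mm. About 0.18 kg.
- cap: The retaining cap, a black ribbed round knob 34 mm in diameter and 32 mm high, with a blind bore of 20 mm, 17 mm deep, from below; it sits loose (no thread) over the spindle tip, on the plate. Origin at the centre of its underside, z up.
- bracket: The steel angle bracket, fixed: an upright web 90 mm wide (y), 8 mm thick and 52 mm high, whose plain front face looks to the bracket's -x (towards the robot); its foot and two ribs lie behind it, to x = +65 mm. Origin at the foot of the front face, in the middle of its width, on the worktop; z up.
- tray: The flat open steel tray, fixed, 75 (x) x 130 (y) mm, 14 mm high outside, walls and floor 4 mm thick. Origin at the centre of its underside, on the worktop; z up.
- knob_loose: A loose black star knob with an upright stud, 48 mm across and 50 mm high; bystander. Origin at the centre of its underside.
- jar: A brown sample jar with black lid, 45 mm across, 75 mm high; bystander. Origin at the centre of its underside.
- bolt: A steel hex bolt standing on its head, 15 mm across, 44 mm high, bystander. Origin at the centre of its underside.

How it is judged:
By the outcome, as a careful person would: the job done as asked, in the order asked, and still so for the second after the job is handed in, with the robot touching nothing.
It also fails if it takes over 69 s, if anything falls off the work surface, if the arm or the gripper's body presses on something with over 40 N, if the wrist force passes 120 N, or if a joint passes its speed limit or range.

## Working session

There is one attempt and no reset: what is moved stays moved. The work goes in short steps, Python scripts to look and compute and a tool call to move; the robot and the scene stay as the last step left them, time stands still between calls to the robot, and variables do not carry over. Pictures are saved under pics/ and viewed, about 8 in all and at most 12, crops included, and the job is handed in when it is done.

Besides the shell and the picture viewer there is one more tool, called after "Call:" as a command line: name --pt "numbers of a row" for each row, then --argument value for the rest. carry_out: Moves the arm, as the interface text tells. Its arguments: {"type":"object","properties":{"deltas":{"type":"array","items":{"type":"array","items":{"type":"number"}}},"squeeze":{"type":"number"}},"required":["deltas"]}

```bash
mkdir -p pics; ls
cat > h.py <<'E'
import numpy as np, cv2
from station import ctrl
from scipy.spatial.transform import Rotation as R
def toolT(s):
    q=s["tcp_rot"]; T=np.eye(4); T[:3,:3]=R.from_quat([q[1],q[2],q[3],q[0]]).as_matrix(); T[:3,3]=s["eef_pos"]; return T
def grab(cam):
    s=ctrl.state(); im,d=ctrl.read_camera(cam); i=ctrl.camera_info(cam)
    T=i["T"] if "T" in i else toolT(s)@np.array(i["hand_eye"])
    return im,d,np.array(i["mtx"]),np.array(T)
def pts(d,K,T,mask=None):
    m=d>0
    if mask is not None: m&=mask
    v,u=np.nonzero(m); z=d[v,u]
    P=np.stack([(u-K[0,2])*z/K[0,0],(v-K[1,2])*z/K[1,1],z],1)
    return P@T[:3,:3].T+T[:3,3],u,v
def save(n,im): cv2.imwrite(f"pics/{n}.png",im[:,:,::-1])
def st():
    s=ctrl.state(); print({k:np.round(s[k],3).tolist() for k in("time","joint_pos","eef_pos","tcp_rot","force","gripper_width")}); return s
E
python3 - <<'E'
from h import *
st()
for c in("top","side"):
    im,d,K,T=grab(c); save(c+"0",im); print(c,T.round(2).tolist(),K.round(0).tolist())
    for n in["stand","roll","plate","cap","bracket","tray","knob_loose","jar","bolt"]:
        for r in ctrl.masks_of(c,n)[:2]:
            if r["conf"]<.3: continue
            P,u,v=pts(d,K,T,r["region"])
            if len(P): print(c,n,round(r["conf"],2),np.round(r["centre"]),np.median(P,0).round(),np.percentile(P,2,0).round(),np.percentile(P,98,0).round())
E
```

```text
pics
{'time': 0.0, 'joint_pos': [1.204, 0.322, -0.07, 1.452, 0.023, 1.371, -0.057], 'eef_pos': [241.364, -602.984, 247.224], 'tcp_rot': [-0.001, 0.982, 0.189, -0.0], 'force': [-0.551, 0.237, 0.554], 'gripper_width': 85.31}
top [[-0.02, -1.0, 0.06, 559.72], [-1.0, 0.02, 0.03, 14.87], [-0.03, -0.06, -1.0, 919.95], [0.0, 0.0, 0.0, 1.0]] [[502.0, 0.0, 323.0], [0.0, 502.0, 235.0], [0.0, 0.0, 1.0]]
top stand 0.74 [262. 234.] [626. 148.  60.] [572. 103.  57.] [681. 194.  89.]
top stand 0.59 [282. 215.] [653. 113.  10.] [585. 106.  -0.] [674. 191.  60.]
top plate 0.72 [260. 234.] [626. 148.  60.] [571. 103.   2.] [683. 199.  89.]
top cap 0.72 [255. 226.] [627. 148.  91.] [612. 133.  61.] [642. 167.  95.]
top bracket 0.8 [354. 206.] [664. -19.   8.] [630. -63.  -1.] [697.  25.  53.]
top tray 0.72 [278. 309.] [487. 126.   4.] [449.  62.   0.] [526. 188.  15.]
top knob_loose 0.9 [315. 159.] [756.  49.  16.] [738.  31.   1.] [779.  71.  49.]
top jar 0.97 [358. 146.] [759. -28.  74.] [743. -49.  15.] [784.  -8.  77.]
top bolt 0.58 [399. 245.] [593. -98.   8.] [ 588. -104.    0.] [600. -94.  45.]

[... 347 characters left out ...]
400. 261.] [670. 148.  61.] [584. 102.  55.] [692. 201.  90.]
side cap 0.93 [393. 245.] [641. 146.  87.] [619. 134.  61.] [648. 166.  94.]
side bracket 0.75 [292. 284.] [644.  -2.  27.] [637. -59.   4.] [701.  28.  53.]
side tray 0.8 [349. 253.] [488.  92.   7.] [452.  60.   0.] [592. 148.  56.]
side tray 0.42 [396. 282.] [653. 151.  27.] [636. 126.  15.] [657. 174.  37.]
side knob_loose 0.86 [333. 331.] [767.  52.  17.] [745.  32.  13.] [781.  73.  48.]
side knob_loose 0.32 [349. 253.] [484.  91.   7.] [453.  61.   1.] [533. 148.  15.]
side jar 0.91 [268. 318.] [784. -27.  54.] [748. -49.  16.] [791.  -6.  76.]
side bolt 0.57 [226. 273.] [599. -99.  21.] [ 594. -104.    2.] [604. -94.  44.]
```

```bash
python3 - <<'E'
import cv2,numpy as np
a=cv2.imread("pics/top0.png")[110:370,190:450]; b=cv2.imread("pics/side0.png")[190:390,190:480]
a=cv2.resize(a,None,fx=2,fy=2);b=cv2.resize(b,(270*1,186))
cv2.imwrite("pics/c0.png",cv2.copyMakeBorder(a,0,0,0,270,cv2.BORDER_CONSTANT)); c=cv2.imread("pics/c0.png"); c[:186,520:]=b; cv2.imwrite("pics/c0.png",c)
E
python3 - <<'E'
from h import *
im,d,K,T=grab("top")
P,u,v=pts(d,K,T)
def rect(lo,hi,zlo,zhi,name):
    m=(P[:,0]>lo[0])&(P[:,0]<hi[0])&(P[:,1]>lo[1])&(P[:,1]<hi[1])&(P[:,2]>zlo)&(P[:,2]<zhi)
    q=P[m][:,:2].astype(np.float32); print(name,m.sum(),cv2.minAreaRect(q),np.median(P[m],0).round(1), q.mean(0))
rect((540,80),(720,230),56,66,"platetop")
rect((540,80),(720,230),82,92,"rib+")
rect((600,125),(655,175),88,97,"cap")
rect((540,80),(720,230),6,13,"base")
rect((430,40),(560,210),8,17,"tray rim")
rect((600,-90),(720,50),48,55,"web")
rect((735,20),(795,90),10,60,"knob")
rect((735,-70),(795,10),60,80,"jar")
rect((570,-120),(620,-80),30,50,"bolt")
E
```

```text
platetop 2304 ((628.0079345703125, 150.091796875), (110.55653381347656, 80.61631774902344), 20.03704833984375) [618.4 144.3  59.9] [622.72144 147.13034]
rib+ 377 ((641.9209594726562, 154.8731689453125), (62.95774841308594, 59.564762115478516), 19.77532196044922) [656.6 154.3  89. ] [648.24225 156.41426]
cap 294 ((627.3355712890625, 149.30056762695312), (30.520658493041992, 30.290502548217773), 89.68119049072266) [627.3 149.1  92.1] [627.54834 149.39812]
base 228 ((628.590576171875, 148.78126525878906), (89.91280364990234, 88.6788101196289), 0.5065866112709045) [649.5 112.5   9.7] [641.9313  120.73409]
tray rim 617 ((478.16265869140625, 136.1746368408203), (90.64007568359375, 152.91885375976562), 5.537458896636963) [468.  143.1  13.1] [477.9005  134.49498]
web 229 ((635.9232788085938, -15.714176177978516), (88.52284240722656, 8.079607963562012), 85.54857635498047) [635.6 -15.   51.7] [635.69794  -15.694531]
knob 468 ((757.3776245117188, 49.285728454589844), (45.63591384887695, 46.842681884765625), 49.38124084472656) [757.2  50.5  16.3] [757.75964   50.348686]
jar 544 ((765.0188598632812, -28.556598663330078), (40.99571228027344, 43.80293655395508), 89.44819641113281) [763.6 -28.5  74.3] [763.63245  -28.522753]
bolt 20 ((593.899658203125, -99.71137237548828), (7.080920219421387, 6.49916934967041), 29.55951499938965) [593.4 -99.5  42.3] [593.67944 -99.60386]
```

View pics/c0.png

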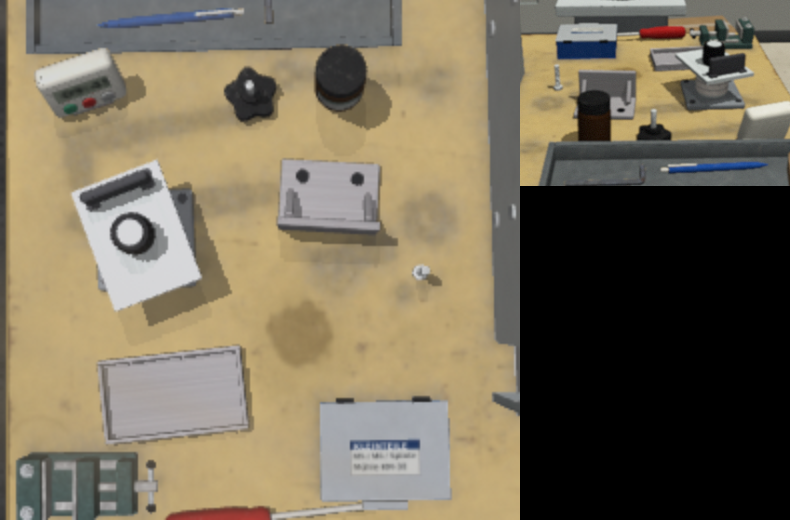

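The crop shows the plate on the stand at yaw ≈ 20° with its rib on the far side. The bracket is to the right (face towards the robot), the tray is in front, and a grey panel stands at far right (crop column ≈ 490–515), between the start pose and the work. I'll check heights along the way.

Run:
```python
from h import *
A=[]
for c in("top","side"):
    im,d,K,T=grab(c); P,u,v=pts(d,K,T); A.append(P)
P=np.vstack(A)
xs=np.arange(200,1000,50); ys=np.arange(400,-700,-50)
print("x\\y",ys.tolist())
for x in xs:
    r=[]
    for y in ys:
        m=(P[:,0]>=x)&(P[:,0]<x+50)&(P[:,1]>=y)&(P[:,1]<y+50)
        r.append(int(np.percentile(P[m,2],99)) if m.sum()>5 else None)
    print(x,r)
# tray rim
Q=A[0]; c=np.array([487,126])
m=(abs(Q[:,0]-487)<60)&(abs(Q[:,1]-126)<80)&(Q[:,2]>9)&(Q[:,2]<17)
im,d,K,T=grab("top"); r=ctrl.masks_of("top","tray")[0]; Pm,_,_=pts(d,K,T,r["region"]); q=Pm[Pm[:,2]<18][:,:2].astype(np.float32); print(cv2.minAreaRect(q))
save("top1",im)
```

```text
x\y [400, 350, 300, 250, 200, 150, 100, 50, 0, -50, -100, -150, -200, -250, -300, -350, -400, -450, -500, -550, -600, -650]
200 [None, None, None, None, None, None, None, None, None, None, None, None, None, None, None, None, None, None, None, None, None, None]
250 [None, None, None, None, None, None, None, None, None, None, None, None, None, None, None, None, None, None, None, None, None, None]
300 [None, None, None, 2, 3, 3, 3, 2, 2, 3, 3, 3, 2, 3, 3, 3, 26, 3, 2, 2, None, None]
350 [None, None, None, 48, 49, 46, 29, 27, 23, 43, 43, 42, 2, 3, 3, 27, 27, 25, 3, 11, None, None]
400 [None, None, None, 47, 48, 46, 30, 3, 3, 45, 46, 44, 545, 112, 111, 112, 113, 111, 5, 6, None, None]
450 [None, None, None, 2, 2, 15, 15, 15, 2, 44, 44, 649, 561, 119, 118, 296, 189, 117, 115, None, None, None]
500 [None, None, None, 2, 3, 15, 15, 15, 3, 2, 2, 3, 150, 532, 116, 345, 260, 25, None, None, None, None]
550 [None, None, None, 2, 3, 62, 62, 59, 3, 3, 42, 38, 151, 537, 287, None, None, None, None, None, None, None]
600 [None, None, None, 2, 2, 93, 94, 56, 53, 53, 52, 4, 152, 542, 277, None, None, 
[... 220 characters left out ...]
None, None, None, None, None, None]
750 [None, None, None, 4, 63, 63, 28, 50, 48, 77, 29, 2, 156, 534, 404, 315, None, None, None, None, None, None]
800 [None, None, None, 28, 29, 28, 28, 28, 28, 28, 28, 2, 157, 157, 156, 156, None, None, None, None, None, None]
850 [None, None, None, 29, 58, 56, 12, 10, 11, 11, 28, 2, 157, 157, 157, 157, None, None, None, None, None, None]
900 [None, None, None, 28, 58, 58, 5, 13, 12, 9, 28, 2, 156, 157, 157, 157, 157, None, None, None, None, None]
950 [None, None, None, 28, 58, 58, 26, 26, 43, 25, 37, 2, 156, 156, 157, 157, 157, None, None, None, None, None]
((487.0989074707031, 126.99867248535156), (75.11934661865234, 132.825927734375), 5.385287284851074)
```

View pics/top0.png

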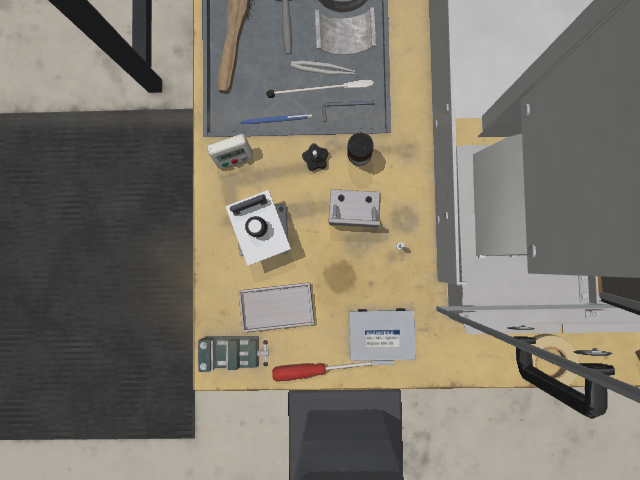

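Run:
```python
from h import *
A=[]
for c in("top","side"):
    im,d,K,T=grab(c); P,u,v=pts(d,K,T); m=(P[:,2]>90)&(P[:,0]<560)&(P[:,0]>150)&(P[:,1]<-100)
    Q=P[m]; rad=np.hypot(Q[:,0],Q[:,1]); az=np.degrees(np.arctan2(Q[:,1],Q[:,0]))
    print(c,m.sum())
    for a in range(-75,-5,5):
        k=(az>=a)&(az<a+5)
        if k.sum():
            j=np.argsort(rad[k])[:max(3,k.sum()//50)]
            print(a,k.sum(),"minrad",rad[k].min().round(),"at",Q[k][j[:4]].round().tolist(),"maxz",Q[k][:,2].max().round(), "zlow%",np.percentile(Q[k][:,2],[0,10,50,90]).round())
    if c=="side": save("side1",im)
```

```text
top 17364
-50 19 minrad 636.0 at [[450.0, -450.0, 111.0], [450.0, -450.0, 113.0], [450.0, -451.0, 114.0]] maxz 114.0 zlow% [108. 109. 111. 113.]
-45 924 minrad 589.0 at [[451.0, -380.0, 112.0], [451.0, -381.0, 112.0], [451.0, -382.0, 113.0], [452.0, -380.0, 114.0]] maxz 119.0 zlow% [107. 111. 113. 115.]
-40 2180 minrad 551.0 at [[450.0, -317.0, 113.0], [451.0, -316.0, 111.0], [450.0, -318.0, 114.0], [451.0, -318.0, 111.0]] maxz 253.0 zlow% [108. 111. 115. 170.]
-35 3056 minrad 521.0 at [[450.0, -262.0, 111.0], [451.0, -262.0, 113.0], [452.0, -262.0, 112.0], [450.0, -265.0, 111.0]] maxz 353.0 zlow% [108. 111. 114. 309.]
-30 2196 minrad 496.0 at [[449.0, -210.0, 110.0], [450.0, -211.0, 112.0], [450.0, -213.0, 113.0], [451.0, -210.0, 110.0]] maxz 121.0 zlow% [108. 111. 113. 115.]
-25 4077 minrad 477.0 at [[446.0, -168.0, 542.0], [448.0, -164.0, 541.0], [448.0, -164.0, 526.0], [446.0, -169.0, 542.0]] maxz 560.0 zlow% [ 91. 111. 329. 527.]
-20 4912 minrad 477.0 at [[448.0, -163.0, 492.0], [448.0, -163.0, 430.0], [448.0, -163.0, 519.0], [448.0, -163.0, 502.0]] maxz 654.0 zlow% [ 90. 127. 518. 617.]
side 1264
-30 72 minrad 502.0 at [[453.0, -216.0, 112.0], [454.0, -214.0, 112.0], [453.0, -218.0, 112.0]] maxz 117.0 zlow% [111. 112. 112. 114.]
-25 519 minrad 500.0 at [[453.0, -211.0, 112.0], [455.0, -207.0, 112.0], [456.0, -205.0, 113.0], [455.0, -209.0, 112.0]] maxz 407.0 zlow% [111. 112. 117. 378.]
-20 673 minrad 507.0 at [[487.0, -139.0, 222.0], [487.0, -140.0, 201.0], [488.0, -140.0, 180.0], [488.0, -140.0, 398.0]] maxz 406.0 zlow% [ 91. 116. 189. 401.]
```

View pics/side0.png

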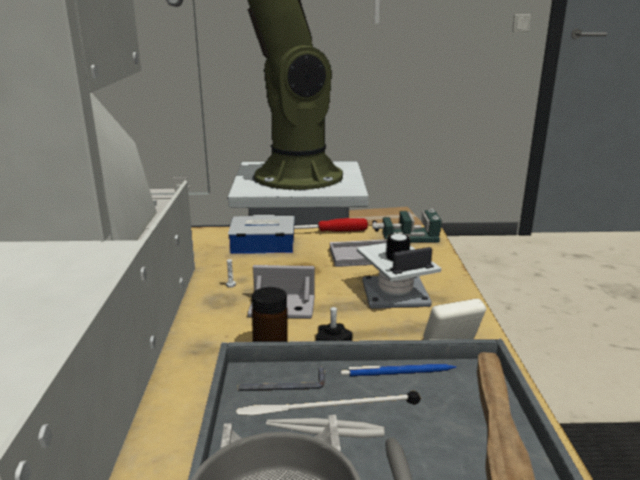

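Call:
carry_out --pt "0 -0.05 0 0 0 0 0.3" --pt "0 -0.05 0 0 0 0 0.3" --pt "0 -0.05 0 0 0 0 0.3" --pt "0 -0.05 0 0 0 0 0.3" --pt "0 -0.05 -0.05 0 0 0 0.3" --pt "0 -0.05 -0.05 0 0 0 0.3"

```text
time: 2.1
eef_pos: [135.6, -338.7, 331.6]
tcp_rot: [-0.011, 0.982, 0.189, -0.002]
force: [-25.1, 57.0, 29.3]
gripper_width: 25.5
```

Run:
```python
from h import *
s=st(); print(np.hypot(*s["eef_pos"][:2]))
im,d,K,T=grab("top"); P,u,v=pts(d,K,T)
m=(u>510)&(u<612)&(v>330)&(v<420)&(im[v,u].sum(1)<90); print(m.sum(), d[330:420,510:612].min(), (d[340:415,515:605]==0).sum()); 
Q=P[m]; print(np.percentile(Q,[0,10,50,90,100],axis=0).round())
```

```text
{'time': 2.1, 'joint_pos': [1.302, -0.302, -0.142, 1.913, -0.043, 1.551, -0.021], 'eef_pos': [135.62, -338.663, 331.608], 'tcp_rot': [-0.011, 0.982, 0.189, -0.002], 'force': [-25.097, 56.98, 29.341], 'gripper_width': 25.457}
364.8092870230971
1201 0.0 36
[[ 447. -178.  406.]
 [ 450. -167.  428.]
 [ 456. -163.  502.]
 [ 469. -162.  550.]
 [ 486. -161.  558.]]
```

Call:
carry_out --pt "0 0.03 0 0 0 0 0.3" --pt "0 0 0 0 0 0 0.3"

```text
time: 2.4
eef_pos: [147.5, -367.7, 334.1]
tcp_rot: [-0.011, 0.982, 0.189, -0.002]
force: [0.2, 1.0, -0.4]
gripper_width: 25.5
```

Run:
```python
from h import *
s=st(); print(np.hypot(*s["eef_pos"][:2]))
```

```text
{'time': 2.4, 'joint_pos': [1.302, -0.233, -0.146, 1.856, -0.035, 1.537, -0.028], 'eef_pos': [147.468, -367.701, 334.064], 'tcp_rot': [-0.011, 0.982, 0.189, -0.002], 'force': [0.225, 0.97, -0.412], 'gripper_width': 25.468}
396.1698640018893
```

Call:
carry_out --pt "0.041 -0.009 0 0 0 0 0.3" --pt "0.041 -0.009 0 0 0 0 0.3" --pt "0.041 -0.009 0 0 0 0 0.3" --pt "0.036 -0.019 0 0 0 0 0.3" --pt "0.036 -0.019 0 0 0 0 0.3" --pt "0.036 -0.019 0 0 0 0 0.3"

```text
time: 3.15
eef_pos: [332.7, -199.1, 336.2]
tcp_rot: [-0.01, 0.983, 0.186, -0.002]
force: [0.9, -0.5, -0.8]
gripper_width: 25.1
```

Call:
carry_out --pt "0.028 -0.029 0 0 0 0 0.5" --pt "0.028 -0.029 0 0 0 0 0.5" --pt "0.028 -0.029 0 0 0 0 0.7" --pt "0.018 -0.036 0 0 0 0 0.7" --pt "0.018 -0.036 0 0 0 0 0.7" --pt "0.018 -0.036 0 0 0 0 0.7"

```text
time: 3.9
eef_pos: [389.0, 42.0, 340.1]
tcp_rot: [-0.008, 0.983, 0.186, -0.002]
force: [0.6, -0.1, 0.7]
gripper_width: 59.9
```

```bash
cat >> h.py <<'E'
def to(x,y,z,yaw,tilt=0,s=None):
    """total tool-frame shift (m) and rotvec to reach target; tilt: lean tool z forward along world azimuth 'bx'"""
    s=s or ctrl.state(); T=toolT(s)
    Rt=R.from_euler('z',yaw,degrees=True)*R.from_quat([1,0,0,0])
    if tilt: 
        az,deg=tilt; ax=np.array([np.sin(np.radians(az)),-np.cos(np.radians(az)),0]); Rt=R.from_rotvec(ax*np.radians(deg))*Rt
    d=T[:3,:3].T@(np.array([x,y,z])-T[:3,3])/1000
    w=(R.from_matrix(T[:3,:3]).inv()*Rt).as_rotvec()
    print("shift",d.round(4),"rot",w.round(3)); return d,w
E
python3 - <<'E'
from h import *
st(); to(628,149.3,190,20)
E
```

```text
{'time': 3.9, 'joint_pos': [0.571, -0.29, -0.574, 1.849, -0.17, 1.547, -1.175], 'eef_pos': [388.965, 42.008, 340.101], 'tcp_rot': [-0.008, 0.983, 0.186, -0.002], 'force': [0.553, -0.121, 0.666], 'gripper_width': 59.902}
shift [ 0.262  -0.0104  0.1498] rot [-0.016  0.002  0.024]
```

Call:
carry_out --pt "0.044 -0.002 0.02 -0.003 0 0.004 0.7" --pt "0.044 -0.002 0.02 -0.003 0 0.004 0.7" --pt "0.044 -0.002 0.02 -0.003 0 0.004 0.7" --pt "0.044 -0.002 0.02 -0.003 0 0.004 0.7" --pt "0.044 -0.002 0.02 -0.003 0 0.004 0.7" --pt "0.042 -0.002 0.02 -0.003 0 0.004 0.7" --pt "0 0 0 0 0 0 0.7"

```text
time: 4.78
eef_pos: [633.5, 153.0, 217.5]
tcp_rot: [0.006, 0.985, 0.175, 0.0]
force: [-1.0, 0.1, -1.1]
gripper_width: 59.8
```

Run:
```python
from h import *
st(); im,d,K,T=grab("wrist"); save("w1",im)
P,u,v=pts(d,K,T)
def rect(lo,hi,zlo,zhi,name):
    m=(P[:,0]>lo[0])&(P[:,0]<hi[0])&(P[:,1]>lo[1])&(P[:,1]<hi[1])&(P[:,2]>zlo)&(P[:,2]<zhi)
    q=P[m][:,:2].astype(np.float32)
    if len(q)>9: print(name,m.sum(),cv2.minAreaRect(q),np.median(P[m],0).round(1))
rect((540,80),(720,230),56,66,"plate")
rect((540,80),(720,230),85,92,"rib+")
rect((605,125),(652,175),90,98,"cap")
to(628,149.3,190,20)
print(ctrl.camera_info("wrist")["hand_eye"])
```

```text
{'time': 4.775, 'joint_pos': [0.298, 0.446, -0.781, 1.466, 0.328, 1.362, -1.722], 'eef_pos': [633.522, 152.998, 217.501], 'tcp_rot': [0.006, 0.985, 0.175, 0.0], 'force': [-1.001, 0.12, -1.097], 'gripper_width': 59.773}
plate 13239 ((629.3191528320312, 150.28131103515625), (110.85044860839844, 80.30815124511719), 19.92001724243164) [631.9 150.7  59.7]
rib+ 2685 ((644.1090698242188, 156.00497436523438), (62.476436614990234, 59.19626235961914), 19.926856994628906) [658.5 156.9  89. ]
cap 1964 ((629.8853149414062, 150.31373596191406), (32.2313232421875, 31.840190887451172), 76.6268310546875) [630.5 150.8  91.9]
shift [-0.0059  0.001   0.0294] rot [0.014 0.    0.003]
[[-3.67794082e-04 -9.58917766e-01 -2.83683947e-01  7.16641923e+01]
 [ 9.99999890e-01 -2.69858839e-04 -3.84306575e-04  8.17209986e-01]
 [ 2.91963782e-04 -2.83684057e-01  9.58917760e-01 -1.25297448e+02]
 [ 0.00000000e+00  0.00000000e+00  0.00000000e+00  1.00000000e+00]]
```

View pics/w1.png

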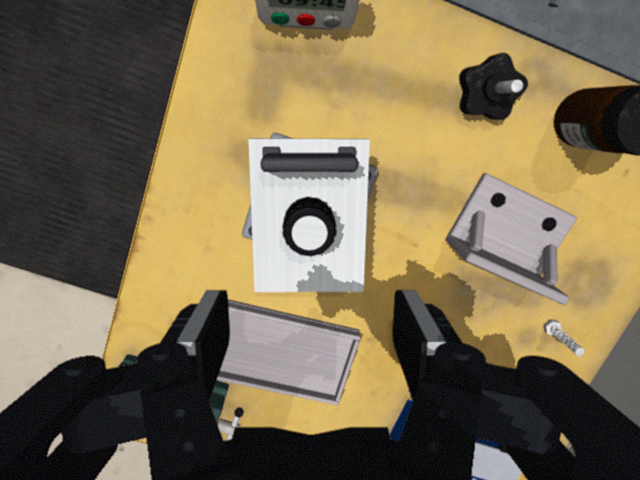

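Call:
carry_out --pt "-0.005 0.001 0.03 0.014 0 0.003 0.7" --pt "0 0 0.03 0 0 0 0.7" --pt "0 0 0.03 0 0 0 0.7" --pt "0 0 0.025 0 0 0 0.7" --pt "0 0 0.02 0 0 0 0.7" --squeeze 40

```text
time: 5.45
eef_pos: [628.8, 147.0, 91.6]
tcp_rot: [0.004, 0.985, 0.173, 0.006]
force: [-0.1, 0.1, 0.0]
gripper_width: 59.5
```

Run:
```python
from h import *
st(); to(629,150,81,20)
```

```text
{'time': 5.45, 'joint_pos': [0.291, 0.529, -0.74, 1.626, 0.396, 1.129, -1.772], 'eef_pos': [628.788, 146.955, 91.586], 'tcp_rot': [0.004, 0.985, 0.173, 0.006], 'force': [-0.12, 0.054, 0.025], 'gripper_width': 59.516}
shift [ 0.0011 -0.0029  0.0106] rot [ 0.009 -0.011 -0.002]
```

Call:
carry_out --pt "0.001 -0.003 0.01 0.009 -0.011 0 0.7" --pt "0 0 0 0 0 0 0.2" --pt "0 0 0 0 0 0 0.2" --pt "0 0 0 0 0 0 0.2" --pt "0 0 0 0 0 0 0.2" --squeeze 40

```text
time: 6.08
eef_pos: [629.0, 150.1, 83.8]
tcp_rot: [0.0, 0.985, 0.173, 0.001]
force: [-1.1, 0.5, -0.8]
gripper_width: 31.8
```

Call:
carry_out --pt "0 0 -0.02 0 0 0 0.2" --pt "0 0 -0.03 0 0 0 0.2" --pt "-0.01 -0.004 -0.02 0 0 0.06 0.2" --pt "-0.045 -0.016 0 0 0 0.06 0.2" --pt "-0.042 -0.018 0 0 0 0.06 0.2" --pt "-0.038 -0.01 0 0 0 0.06 0.2" --pt "0 0 0 0 0 0 0.2"

```text
time: 6.95
eef_pos: [486.1, 167.7, 165.0]
tcp_rot: [0.0, 0.999, 0.05, 0.007]
force: [0.7, -0.8, 0.2]
gripper_width: 31.7
```

Run:
```python
from h import *
st(); to(485,149,29,5.4)
```

```text
{'time': 6.95, 'joint_pos': [0.395, 0.152, -0.835, 1.878, 0.129, 1.152, -1.956], 'eef_pos': [486.119, 167.677, 164.986], 'tcp_rot': [0.0, 0.999, 0.05, 0.007], 'force': [0.715, -0.756, 0.248], 'gripper_width': 31.715}
shift [-0.0049  0.0183  0.1359] rot [ 0.001 -0.014  0.006]
```

Call:
carry_out --pt "-0.004 0.018 0.03 0 -0.014 0.006 0.2" --pt "0 0 0.035 0 0 0 0.2" --pt "0 0 0.03 0 0 0 0.2" --pt "0 0 0.015 0 0 0 0.2" --pt "0 0 0.01 0 0 0 0.2"

```text
time: 7.58
eef_pos: [493.9, 149.5, 49.8]
tcp_rot: [0.001, 0.999, 0.047, 0.008]
force: [0.4, -0.9, -0.8]
gripper_width: 31.8
```

Run:
```python
from h import *
st(); to(485,149,28.5,5.4)
```

```text
{'time': 7.575, 'joint_pos': [0.344, 0.317, -0.775, 1.981, 0.283, 0.935, -2.049], 'eef_pos': [493.872, 149.513, 49.767], 'tcp_rot': [0.001, 0.999, 0.047, 0.008], 'force': [0.352, -0.857, -0.831], 'gripper_width': 31.836}
shift [-0.0092 -0.0004  0.0211] rot [ 0.002 -0.017  0.001]
```

Call:
carry_out --pt "-0.009 0 0.005 0.002 -0.017 0 0.2" --pt "0 0 0.009 0 0 0 0.2" --pt "0 0 0.004 0 0 0 0.2" --pt "0 0 0.002 0 0 0 0.2"

```text
time: 8.07
eef_pos: [486.1, 149.1, 30.1]
tcp_rot: [0.0, 0.999, 0.048, 0.001]
force: [0.2, 0.6, -0.6]
gripper_width: 32.0
```

Run:
```python
from h import *
st(); to(485,149,28,5.4)
```

```text
{'time': 8.075, 'joint_pos': [0.333, 0.344, -0.764, 1.999, 0.301, 0.91, -2.065], 'eef_pos': [486.112, 149.111, 30.144], 'tcp_rot': [0.0, 0.999, 0.048, 0.001], 'force': [0.163, 0.602, -0.595], 'gripper_width': 32.02}
shift [-0.0011  0.      0.0021] rot [ 0.    -0.002  0.001]
```

Call:
carry_out --pt "0 0 0.002 0 0 0 0.2" --pt "0 0 0 0 0 0 0.48" --pt "0 0 0 0 0 0 0.48" --pt "0 0 -0.02 0 0 0 0.48" --pt "0 0 -0.04 0 0 0 0.48" --pt "0 0 -0.05 0 0 -0.18 0.48"

```text
time: 8.82
eef_pos: [484.2, 149.2, 140.9]
tcp_rot: [-0.0, 0.99, 0.14, -0.002]
force: [0.6, -0.4, 1.4]
gripper_width: 40.9
```

Run:
```python
from h import *
st(); 
a=np.radians(20); c=np.array([628.7,150.1]); r=c+42*np.array([np.cos(a),np.sin(a)]); print(r)
to(r[0],r[1],140,110)
im,d,K,T=grab("top")
for n in("cap","tray"):
  for q in ctrl.masks_of("top",n)[:1]:
    P,u,v=pts(d,K,T,q["region"]); print(n,q["conf"],np.median(P,0).round(),np.percentile(P,95,0).round(), P[P[:,2]>30].mean(0))
```

```text
{'time': 8.825, 'joint_pos': [0.446, 0.183, -0.858, 1.908, 0.152, 1.121, -1.761], 'eef_pos': [484.208, 149.174, 140.897], 'tcp_rot': [-0.0, 0.99, 0.14, -0.002], 'force': [0.605, -0.429, 1.392], 'gripper_width': 40.863}
[668.16709007 164.46484602]
shift [0.181  0.0364 0.0003] rot [-3.000e-03  1.000e-03 -1.639e+00]
cap 0.41 [663. -17.   9.] [693.  22.  52.] [636.83537466 -16.28642181  47.57619865]
tray 0.67 [501.  99.   4.] [523. 175.  15.] [496.92075232  94.91957573 213.69572614]
```

Call:
carry_out --pt "0.045 0.009 -0.002 0 0 0 0.48" --pt "0.045 0.009 0 0 0 0 0.48" --pt "0.045 0.009 0 0 0 0 0.48" --pt "0.045 0.009 0 0 0 0 0.48" --pt "0 0 0 0 0 -0.18 0.48" --pt "0 0 0 0 0 -0.18 0.48" --pt "0 0 0 0 0 -0.18 0.48" --pt "0 0 0 0 0 -0.18 0.48" --pt "0 0 0 0 0 -0.18 0.48" --pt "0 0 0 0 0 -0.18 0.48" --pt "0 0 0 0 0 -0.18 0.48" --pt "0 0 0 0 0 -0.18 0.48" --pt "0 0 0 0 0 -0.18 0.48"

```text
time: 10.6
eef_pos: [669.8, 161.3, 139.7]
tcp_rot: [-0.002, 0.567, 0.824, -0.005]
force: [-0.5, 0.1, 0.2]
gripper_width: 41.2
```

Run:
```python
from h import *
st(); 
im,d,K,T=grab("wrist"); P,u,v=pts(d,K,T)
m=(abs(P[:,0]-668)<45)&(abs(P[:,1]-164)<45)
for n,lo,hi in(("plate",56,66),("ribtop",84,96)):
    k=m&(P[:,2]>lo)&(P[:,2]<hi); q=P[k][:,:2].astype(np.float32); print(n,len(q),cv2.minAreaRect(q) if len(q)>5 else 0,P[k,2].mean() if len(q) else 0)
im,d,K,T=grab("top"); P,u,v=pts(d,K,T); m=(abs(P[:,0]-487)<45)&(abs(P[:,1]-140)<60)&(P[:,2]>28)&(P[:,2]<42); print("cap",m.sum(),P[m].mean(0),cv2.minAreaRect(P[m][:,:2].astype(np.float32)))
to(668.2,164.5,80,110)
```

```text
{'time': 10.6, 'joint_pos': [0.416, 0.719, -1.056, 1.435, 0.628, 1.361, -0.304], 'eef_pos': [669.79, 161.324, 139.699], 'tcp_rot': [-0.002, 0.567, 0.824, -0.005], 'force': [-0.478, 0.099, 0.173], 'gripper_width': 41.165}
plate 12906 ((647.5792236328125, 156.87657165527344), (71.5124282836914, 80.67655181884766), 19.92673110961914) 59.872637424174265
ribtop 2411 ((668.7113037109375, 165.20692443847656), (9.016468048095703, 59.32825469970703), 19.956266403198242) 88.0307934946021
cap 0 [nan nan nan] ((0.0, 0.0), (0.0, 0.0), 0.0)
shift [0.0037 0.0003 0.0594] rot [-0.011  0.002  0.01 ]<stdin>:7: RuntimeWarning: Mean of empty slice.
  ret = um.true_divide(
```

Call:
carry_out --pt "0.004 0 0.02 -0.011 0.002 0.01 0.3" --pt "0 0 0.015 0 0 0 0.3"

```text
time: 10.95
eef_pos: [668.6, 165.1, 104.5]
tcp_rot: [0.001, 0.577, 0.817, 0.001]
force: [-0.8, -0.2, 0.0]
gripper_width: 25.5
```

Run:
```python
from h import *
st(); to(668.5,165,80,110)
```

```text
{'time': 10.95, 'joint_pos': [0.411, 0.74, -1.035, 1.48, 0.648, 1.29, -0.348], 'eef_pos': [668.628, 165.124, 104.465], 'tcp_rot': [0.001, 0.577, 0.817, 0.001], 'force': [-0.827, -0.195, 0.048], 'gripper_width': 25.534}
shift [-0.0001 -0.0002  0.0245] rot [ 0.002  0.    -0.009]
```

Call:
carry_out --pt "0 0 0.012 0 0 -0.009 0.3" --pt "0 0 0.012 0 0 0 0.3" --pt "0 0 0 0 0 0 0" --pt "0 0 0 0 0 0 0" --pt "0 0 0 0 0 0 0" --squeeze 80

```text
time: 11.58
eef_pos: [668.7, 164.6, 78.2]
tcp_rot: [0.0, 0.575, 0.818, -0.0]
force: [-0.4, 0.3, -0.6]
gripper_width: 7.8
```

Call:
carry_out --pt "0 0 -0.01 0 0 0 0" --pt "0 0 -0.02 0 0 0 0" --pt "0 0 -0.025 0 0 0 0" --pt "0 0 -0.03 0 0 0 0" --pt "0 0 -0.02 0 0 0 0" --pt "0 0 0 0 0 0 0"

```text
time: 12.32
eef_pos: [669.3, 165.6, 193.1]
tcp_rot: [0.002, 0.575, 0.818, 0.002]
force: [-0.2, -0.5, -0.4]
gripper_width: 7.5
```

Run:
```python
from h import *
s=st(); im,d,K,T=grab("wrist"); save("w2",im); P,u,v=pts(d,K,T)
# plate plane in tool frame, and rect
Tt=np.linalg.inv(toolT(s)); Q=P@Tt[:3,:3].T+Tt[:3,3]
m=(Q[:,2]>5)&(Q[:,2]<45)&(abs(Q[:,0])<60)&(abs(Q[:,1])<130)
A=np.c_[Q[m][:,:2],np.ones(m.sum())]; c=np.linalg.lstsq(A,Q[m][:,2],rcond=None)[0]
r=Q[m][:,2]-A@c; k=abs(r)<4; c=np.linalg.lstsq(A[k],Q[m][k][:,2],rcond=None)[0]; print("plane",c,np.std(Q[m][k][:,2]-A[k]@c))
print(cv2.minAreaRect(Q[m][k][:,:2].astype(np.float32)))
im,d,K,T=grab("side"); P,u,v=pts(d,K,T)
for n in("cap","roll"):
  for q in ctrl.masks_of("side",n)[:1]:
    P,u,v=pts(d,K,T,q["region"]); print(n,q["conf"],np.median(P,0).round(),np.percentile(P,95,0).round())
```

```text
{'time': 12.325, 'joint_pos': [0.425, 0.671, -1.085, 1.39, 0.591, 1.421, -0.304], 'eef_pos': [669.334, 165.614, 193.078], 'tcp_rot': [0.002, 0.575, 0.818, 0.002], 'force': [-0.247, -0.547, -0.385], 'gripper_width': 7.451}
plane [-2.02641953e-04 -5.11993427e-03  1.82390442e+01] 0.8532553718399228
((-0.1480865478515625, -43.16452407836914), (111.41793823242188, 80.96569061279297), 89.84380340576172)
cap 0.79 [501. 147.  27.] [506. 162.  38.]
roll 0.78 [650. 147.  41.] [657. 172.  55.]
```

View pics/w2.png

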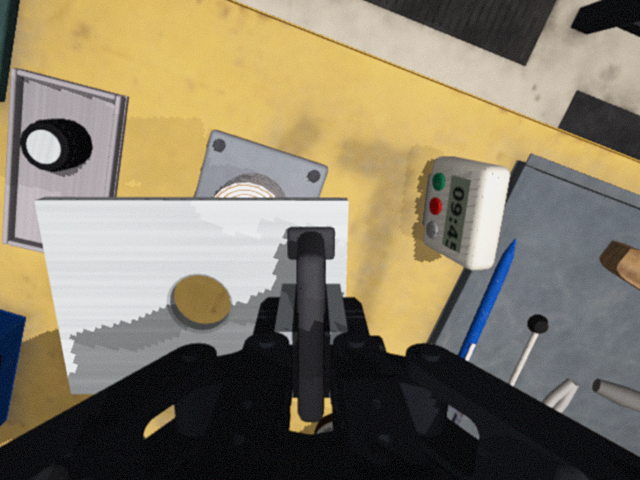

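Call:
carry_out --pt "-0.03 -0.034 0 0 0 0 0" --pt "-0.03 -0.034 0 0 0 0 0" --pt "0 0 0 0 0 0.18 0" --pt "0 0 0 0 0 0.18 0" --pt "0 0 0 0 0 0.18 0" --pt "0 0 0 0 0 0.18 0" --pt "0 0 0 0 0 0.18 0" --pt "0 0 0 0 0 0.18 0" --pt "0 0 0 0 0 0.18 0" --pt "0 0 0 0 0 0.18 0" --pt "0 0 0 0 0 0.18 0" --pt "0 0 0 0 0 0.18 0"

```text
time: 14.02
eef_pos: [614.0, 77.3, 170.7]
tcp_rot: [0.001, 0.999, 0.03, -0.015]
force: [0.1, 0.6, -0.8]
gripper_width: 7.3
```

Run:
```python
from h import *
st(); to(560,-35,190,-4.45); to(560,-35,150,-4.45,(-4.45,58))
```

```text
{'time': 14.025, 'joint_pos': [0.441, 0.43, -0.779, 1.583, 0.303, 1.287, -1.898], 'eef_pos': [613.972, 77.297, 170.749], 'tcp_rot': [0.001, 0.999, 0.03, -0.015], 'force': [0.144, 0.595, -0.812], 'gripper_width': 7.348}
shift [-0.0611  0.1089 -0.0174] rot [0.002 0.03  0.137]
shift [-0.0599  0.1089  0.0226] rot [-0.067  1.041  0.127]
```

Call:
carry_out --pt "-0.015 0.03 -0.004 0 0.01 0.07 0" --pt "-0.015 0.028 -0.004 0 0.01 0.067 0" --pt "-0.015 0.026 -0.004 0 0.01 0 0" --pt "-0.015 0.026 -0.004 0 0 0 0" --pt "0 0 0 0 0.15 0 0" --pt "0 0 0 0 0.15 0 0" --pt "0 0 0 0 0.15 0 0"

```text
time: 14.9
eef_pos: [545.9, -34.2, 179.0]
tcp_rot: [0.008, 0.974, -0.041, 0.221]
force: [-0.4, 2.2, -1.0]
gripper_width: 7.9
```

Run:
```python
from h import *
st(); to(560,-35,150,-4.45,(-4.45,58))
```

```text
{'time': 14.9, 'joint_pos': [0.807, -0.15, -0.752, 2.137, -0.135, 0.67, -1.531], 'eef_pos': [545.89, -34.235, 178.997], 'tcp_rot': [0.008, 0.974, -0.041, 0.221], 'force': [-0.379, 2.173, -1.03], 'gripper_width': 7.877}
shift [ 0.0002 -0.0004  0.0323] rot [ 0.003  0.565 -0.006]
```

```bash
cat > fk.py <<'E'
from h import *
from scipy.optimize import least_squares
D=[(1.452,[241.364,-602.984,247.224],[-.001,.982,.189,0]),(1.913,[135.62,-338.663,331.608],[-.011,.982,.189,-.002]),(1.856,[147.468,-367.701,334.064],[-.011,.982,.189,-.002]),
(1.849,[388.965,42.008,340.101],[-.008,.983,.186,-.002]),(1.466,[633.522,152.998,217.501],[.006,.985,.175,0]),(1.626,[628.788,146.955,91.586],[.004,.985,.173,.006]),
(1.878,[486.119,167.677,164.986],[0,.999,.05,.007]),(1.981,[493.872,149.513,49.767],[.001,.999,.047,.008]),(1.908,[484.208,149.174,140.897],[0,.99,.14,-.002]),
(1.435,[669.79,161.324,139.699],[-.002,.567,.824,-.005]),(1.48,[668.628,165.124,104.465],[.001,.577,.817,.001]),(1.39,[669.334,165.614,193.078],[.002,.575,.818,.002]),
(1.583,[613.972,77.297,170.749],[.001,.999,.03,-.015]),(2.137,[545.89,-34.235,178.997],[.008,.974,-.041,.221])]
j4=np.array([a for a,_,_ in D]);P=np.array([p for _,p,_ in D]);Z=np.array([R.from_quat([q[1],q[2],q[3],q[0]]).as_matrix()[:,2] for *_,q in D])
def res(v,P=P,Z=Z,j4=j4):
    L3,H,a,b,c=v; W=P-L3*Z; d2=W[:,0]**2+W[:,1]**2+(W[:,2]-H)**2
    return (d2-(a+b*np.cos(j4)+c*np.sin(j4)))/1000
f=least_squares(res,[250,330,2.5e5,2.5e5,0],x_scale=[100,100,1e5,1e5,1e5])
if __name__=="__main__":
    print(f.x.round(1),f.fun.round(1))
    L3,H,a,b,c=f.x
    for th in(50,55,58,62):
        t=np.radians(th); b0=-52/np.tan(t); bb=b0+40*np.cos(t)-24.2*np.sin(t); z=40*np.sin(t)+24.2*np.cos(t)
        for dz,db in((0,0),(0,-10),(40,-20)):
            p=np.array([[630+bb+db,-37,z+dz]]); zz=np.array([[np.sin(t),-.077*np.sin(t),-np.cos(t)]])
            W=(p-L3*zz)[0]; d2=W[0]**2+W[1]**2+(W[2]-H)**2
            js=np.linspace(0,3,3001); print(th,dz,db,p.round(),W.round(),"j4",js[np.argmin(abs(a+b*np.cos(js)+c*np.sin(js)-d2))])
E
python3 fk.py
```

```text
[3.424000e+02 2.641000e+02 4.607703e+05 4.742574e+05 3.739700e+03] [ 8.   1.6  2.1 -4.6 -1.5  2.4 -2.   2.3 -1.2 -1.7 -1.1 -3.3 -1.  -0. ]
50 0 0 [[594. -37.  46.]] [331. -17. 266.] j4 2.411
50 0 -10 [[584. -37.  46.]] [321. -17. 266.] j4 2.432
50 40 -20 [[574. -37.  86.]] [311. -17. 306.] j4 2.447
55 0 0 [[597. -37.  47.]] [316. -15. 243.] j4 2.441
55 0 -10 [[587. -37.  47.]] [306. -15. 243.] j4 2.461
55 40 -20 [[577. -37.  87.]] [296. -15. 283.] j4 2.482
58 0 0 [[598. -37.  47.]] [308. -15. 228.] j4 2.455
58 0 -10 [[588. -37.  47.]] [298. -15. 228.] j4 2.476
58 40 -20 [[578. -37.  87.]] [288. -15. 268.] j4 2.5
62 0 0 [[600. -37.  47.]] [297. -14. 207.] j4 2.47
62 0 -10 [[590. -37.  47.]] [287. -14. 207.] j4 2.49
62 40 -20 [[580. -37.  87.]] [277. -14. 247.] j4 2.52
```

Run:
```python
from h import *
to(587,-37,120,-4.45,(-4.45,26)); to(587,-37,120,-4.45,(-4.45,47))
```

```text
shift [ 0.0117 -0.0006  0.071 ] rot [ 0.001  0.007 -0.007]
shift [ 0.0117 -0.0006  0.071 ] rot [ 0.002  0.373 -0.006]
```

Call:
carry_out --pt "0.004 0 0.024 0 0 0 0" --pt "0.004 0 0.024 0 0 0 0" --pt "0.004 0 0.024 0 0 0 0" --pt "0 0 0 0 0.12 -0.003 0" --pt "0 0 0 0 0.12 -0.003 0" --pt "0 0 0 0 0.12 0 0" --pt "0 0 0 0 0 0 0"

```text
time: 15.78
eef_pos: [574.6, -48.5, 110.1]
tcp_rot: [0.03, 0.939, -0.038, 0.34]
force: [0.3, 0.2, -0.7]
gripper_width: 7.9
```

Run:
```python
from h import *
s=st(); to(587,-37,60,-4.45,(-4.45,47))
# plate pose from wrist, bracket web from wrist
im,d,K,T=grab("wrist"); P,u,v=pts(d,K,T)
m=(P[:,0]>600)&(P[:,0]<670)&(P[:,1]>-90)&(P[:,1]<50)&(P[:,2]>46)&(P[:,2]<56); print("web",m.sum(),cv2.minAreaRect(P[m][:,:2].astype(np.float32)) if m.sum()>5 else 0)
Tt=np.linalg.inv(toolT(s)); Q=P@Tt[:3,:3].T+Tt[:3,3]
m=(Q[:,2]>5)&(Q[:,2]<35)&(abs(Q[:,0])<60)&(abs(Q[:,1])<130)
A=np.c_[Q[m][:,:2],np.ones(m.sum())]; c=np.linalg.lstsq(A,Q[m][:,2],rcond=None)[0]
k=abs(Q[m][:,2]-A@c)<4; c=np.linalg.lstsq(A[k],Q[m][k][:,2],rcond=None)[0]; print("plane",c,cv2.minAreaRect(Q[m][k][:,:2].astype(np.float32)))
im,d,K,T=grab("top"); P,u,v=pts(d,K,T)
m=(P[:,0]>600)&(P[:,0]<670)&(P[:,1]>-90)&(P[:,1]<50)&(P[:,2]>48)&(P[:,2]<55); print("web top",m.sum(),cv2.minAreaRect(P[m][:,:2].astype(np.float32)) if m.sum()>5 else 0)
```

```text
{'time': 15.775, 'joint_pos': [0.625, -0.04, -0.626, 2.339, 0.426, 0.157, -2.06], 'eef_pos': [574.605, -48.505, 110.148], 'tcp_rot': [0.03, 0.939, -0.038, 0.34], 'force': [0.322, 0.155, -0.699], 'gripper_width': 7.853}
shift [-0.0233 -0.0141  0.0454] rot [0.032 0.124 0.009]
web 0 0
plane [2.27493766e-03 1.30368786e-02 1.90398192e+01] ((-7.165809631347656, 10.377944946289062), (217.29931640625, 120.08981323242188), 86.11927032470703)
web top 237 ((635.8529052734375, -15.640186309814453), (88.44644165039062, 8.131667137145996), 85.45164489746094)
```

Run:
```python
from h import *
to(550,-45,130,-4.45)
```

```text
shift [-0.0068 -0.0007 -0.0312] rot [ 0.033 -0.697 -0.005]
```

Call:
carry_out --pt "-0.002 0 -0.015 0.008 -0.175 0 0" --pt "-0.002 0 -0.015 0.008 -0.175 0 0" --pt "0 0 0 0.008 -0.175 0 0" --pt "0 0 0 0.008 -0.17 0 0" --pt "0 0 0 0 0 0 0"

```text
time: 16.5
eef_pos: [556.5, -47.5, 130.7]
tcp_rot: [-0.003, 0.999, -0.044, 0.005]
force: [0.1, -0.3, -2.3]
gripper_width: 7.6
```

Run:
```python
from h import *
st(); to(550,-45,60,-4.45)
```

```text
{'time': 16.5, 'joint_pos': [0.481, 0.247, -0.497, 1.817, 0.125, 1.1, -1.717], 'eef_pos': [556.547, -47.478, 130.711], 'tcp_rot': [-0.003, 0.999, -0.044, 0.005], 'force': [0.124, -0.259, -2.304], 'gripper_width': 7.64}
shift [-0.0074 -0.0014  0.0707] rot [-0.007 -0.01  -0.01 ]
```

Call:
carry_out --pt "-0.007 -0.001 0.03 -0.007 -0.01 -0.01 0" --pt "0 0 0.03 0 0 0 0" --pt "0 0 0.025 0 0 0 0" --pt "0 0 0.01 0 0 0 0"

```text
time: 17.0
eef_pos: [550.4, -43.5, 35.5]
tcp_rot: [-0.004, 0.999, -0.038, 0.006]
force: [-0.1, 0.2, -1.0]
gripper_width: 7.8
```

Run:
```python
from h import *
st(); to(550,-45,24,-4.45)
```

```text
{'time': 17.0, 'joint_pos': [0.453, 0.353, -0.477, 1.908, 0.192, 0.912, -1.763], 'eef_pos': [550.424, -43.477, 35.542], 'tcp_rot': [-0.004, 0.999, -0.038, 0.006], 'force': [-0.149, 0.232, -0.979], 'gripper_width': 7.777}
shift [-0.0004  0.0017  0.0115] rot [-0.009 -0.012  0.001]
```

Call:
carry_out --pt "0 0 0.005 -0.009 -0.012 0 0" --pt "0 0 0.005 0 0 0 0" --pt "0 0 0.002 0 0 0 0"

```text
time: 17.38
eef_pos: [551.3, -43.3, 25.0]
tcp_rot: [-0.0, 0.999, -0.038, 0.002]
force: [-0.3, -0.3, -0.3]
gripper_width: 7.9
```

Call:
carry_out --pt "0 0 0.001 0 0 0 0" --pt "0 0 0 0 0 0 0.3" --pt "0 0 0 0 0 0 0.3" --pt "0 0 -0.015 0 0 0 0.3" --pt "0 0 -0.025 0 0 0 0.3" --pt "0 0 0 0 -0.16 0 0.3" --pt "0 0 0 0 -0.16 0 0.3" --pt "0 0 0 0 -0.16 0 0.3" --pt "0 0 0 0 0 0 0.3"

```text
time: 18.5
eef_pos: [554.0, -43.6, 73.4]
tcp_rot: [-0.009, 0.971, -0.037, -0.237]
force: [0.1, -0.2, -0.6]
gripper_width: 25.9
```

Run:
```python
from h import *
s=st(); im,d,K,T=grab("wrist"); save("w3",im); P,u,v=pts(d,K,T)
m=(P[:,0]>480)&(P[:,0]<610)&(P[:,1]>-90)&(P[:,1]<60)
for n,lo,hi in(("plate",4,9),("ribtop",31,38)):
    k=m&(P[:,2]>lo)&(P[:,2]<hi); q=P[k][:,:2].astype(np.float32); print(n,len(q),cv2.minAreaRect(q) if len(q)>5 else 0,P[k,2].mean() if len(q) else 0)
to(551,-43.5,29,-4.45,(-4.45,-28))
```

```text
{'time': 18.5, 'joint_pos': [0.348, 0.656, -0.437, 1.466, 0.193, 1.554, -1.769], 'eef_pos': [553.982, -43.591, 73.417], 'tcp_rot': [-0.009, 0.971, -0.037, -0.237], 'force': [0.06, -0.229, -0.555], 'gripper_width': 25.888}
plate 30104 ((540.1356201171875, -15.125572204589844), (149.63150024414062, 120.20410919189453), 89.717041015625) 5.688138215159629
ribtop 2649 ((531.5048217773438, -55.03715896606445), (102.98249816894531, 69.80305480957031), 0.0585416704416275) 34.05251910832369
shift [0.0185 0.0003 0.0423] rot [ 0.    -0.012  0.001]
```

Call:
carry_out --pt "0.006 0 0.014 0 -0.012 0 0.3" --pt "0.006 0 0.014 0 0 0 0.3" --pt "0.005 0 0.011 0 0 0 0.3" --pt "0 0 0 0 0 0 0.3"

```text
time: 19.05
eef_pos: [549.8, -43.5, 33.6]
tcp_rot: [-0.008, 0.97, -0.037, -0.238]
force: [0.2, 0.7, 0.4]
gripper_width: 25.6
```

Run:
```python
from h import *
s=st(); to(551,-43.5,29,-4.45,(-4.45,-28))
```

```text
{'time': 19.05, 'joint_pos': [0.344, 0.695, -0.428, 1.495, 0.208, 1.491, -1.776], 'eef_pos': [549.809, -43.526, 33.648], 'tcp_rot': [-0.008, 0.97, -0.037, -0.238], 'force': [0.16, 0.686, 0.449], 'gripper_width': 25.579}
shift [ 0.0032 -0.0001  0.0036] rot [ 0.002 -0.007  0.001]
```

Call:
carry_out --pt "0.003 0 0.003 0 -0.007 0 0.3" --pt "0 0 0 0 0 0 0" --pt "0 0 0 0 0 0 0" --pt "0 0 0 0 0 0 0" --squeeze 90

```text
time: 19.55
eef_pos: [551.7, -43.7, 30.2]
tcp_rot: [-0.008, 0.97, -0.037, -0.241]
force: [0.2, -0.1, -1.7]
gripper_width: 7.1
```

Run:
```python
from h import *
s=st(); to(551,-43.5,120,-4.45,(-4.45,-28));to(551,-43.5,120,-4.45)
```

```text
{'time': 19.55, 'joint_pos': [0.341, 0.707, -0.426, 1.486, 0.21, 1.495, -1.776], 'eef_pos': [551.671, -43.739, 30.185], 'tcp_rot': [-0.008, 0.97, -0.037, -0.241], 'force': [0.209, -0.059, -1.654], 'gripper_width': 7.056}
shift [-0.0427 -0.     -0.079 ] rot [ 0.002 -0.001  0.001]
shift [-0.0427 -0.     -0.079 ] rot [0.002 0.487 0.001]
```

Call:
carry_out --pt "-0.014 0 -0.026 0 0 0 0" --pt "-0.014 0 -0.026 0 0 0 0" --pt "-0.014 0 -0.026 0 0 0 0" --pt "0 0 0 0 0.16 0 0" --pt "0 0 0 0 0.16 0 0" --pt "0 0 0 0 0.16 0 0" --pt "0 0 0 0 0.15 0 0" --pt "0 0 0 0 0.15 0 0" --pt "0 0 0 0 0.13 0 0" --pt "0 0 0 0 0 0 0"

```text
time: 20.8
eef_pos: [549.0, -43.1, 118.9]
tcp_rot: [0.011, 0.975, -0.036, 0.221]
force: [0.1, 0.1, -1.6]
gripper_width: 7.5
```

Run:
```python
from h import *
s=st(); to(583,-37.3,100,-4.45,(-4.45,26))
im,d,K,T=grab("wrist"); save("w4",im); P,u,v=pts(d,K,T)
Tt=np.linalg.inv(toolT(s)); Q=P@Tt[:3,:3].T+Tt[:3,3]
m=(Q[:,1]<-15)&(Q[:,1]>-95)&(abs(Q[:,0])<60)&(Q[:,2]>-20)&(Q[:,2]<60)
A=np.c_[Q[m][:,:2],np.ones(m.sum())]; c=np.linalg.lstsq(A,Q[m][:,2],rcond=None)[0]
for _ in range(6):
    k=abs(Q[m][:,2]-A@c)<5; c=np.linalg.lstsq(A[k],Q[m][k][:,2],rcond=None)[0]
print("plane",c,np.degrees(np.arctan(c[:2])),k.sum())
```

```text
{'time': 20.8, 'joint_pos': [0.548, -0.034, -0.525, 2.199, 0.023, 0.528, -1.644], 'eef_pos': [548.985, -43.125, 118.869], 'tcp_rot': [0.011, 0.975, -0.036, 0.221], 'force': [0.083, 0.122, -1.557], 'gripper_width': 7.516}
shift [ 0.0221 -0.0085  0.0314] rot [0.003 0.008 0.004]
plane [-5.18441400e-01  5.48281633e-04  2.74001898e+01] [-27.404093     0.03141422] 31531
```

View pics/w4.png

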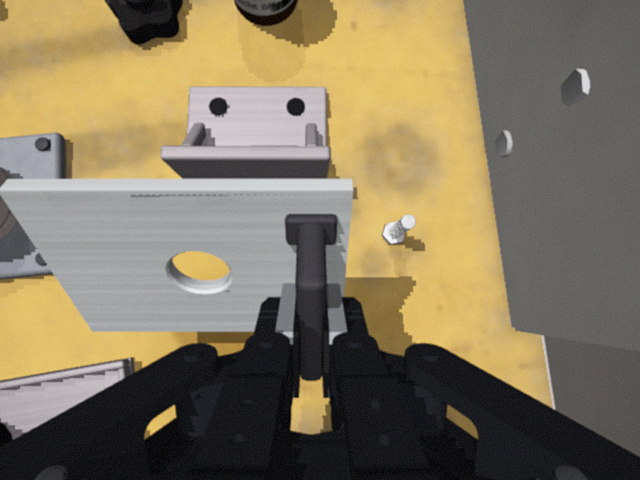

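Call:
carry_out --pt "0.008 -0.003 0.011 0 0.004 0.002 0" --pt "0.007 -0.003 0.01 0 0.004 0.002 0" --pt "0.007 -0.0025 0.01 0 0 0 0" --pt "-0.007 0 0.014 0 0 0 0" --pt "-0.007 0 0.014 0 0 0 0" --pt "0 0 0 0 0 0 0"

```text
time: 21.6
eef_pos: [597.6, -36.7, 75.3]
tcp_rot: [0.008, 0.973, -0.039, 0.225]
force: [0.4, 0.1, -1.7]
gripper_width: 7.4
```

Run:
```python
from h import *
s=st(); to(583,-37.3,52,-4.45,(-4.45,26)); to(591,-37.3,50,-4.45,(-4.45,26))
```

```text
{'time': 21.6, 'joint_pos': [0.493, 0.149, -0.519, 2.137, 0.263, 0.432, -1.87], 'eef_pos': [597.644, -36.731, 75.258], 'tcp_rot': [0.008, 0.973, -0.039, 0.225], 'force': [0.376, 0.096, -1.697], 'gripper_width': 7.363}
shift [-0.0233  0.0018  0.0145] rot [-0.    -0.001 -0.003]
shift [-0.017   0.0011  0.0198] rot [-0.    -0.001 -0.003]
```

Call:
carry_out --pt "-0.012 0.001 0.005 0 0 -0.003 0" --pt "-0.01 0.001 0.006 0 0 0 0" --pt "0 0 0 0 0 0 0"

```text
time: 21.98
eef_pos: [583.5, -37.7, 55.9]
tcp_rot: [0.009, 0.973, -0.038, 0.226]
force: [0.4, -0.1, -1.5]
gripper_width: 7.4
```

Run:
```python
from h import *
s=st(); to(583,-37.3,52,-4.45,(-4.45,26)); to(591,-37.3,50,-4.45,(-4.45,26))
```

```text
{'time': 21.975, 'joint_pos': [0.486, 0.155, -0.507, 2.181, 0.293, 0.384, -1.896], 'eef_pos': [583.526, -37.655, 55.922], 'tcp_rot': [0.009, 0.973, -0.038, 0.226], 'force': [0.439, -0.073, -1.451], 'gripper_width': 7.377}
shift [-0.0022 -0.0003  0.0033] rot [-0.    -0.002 -0.001]
shift [ 0.0041 -0.0009  0.0086] rot [-0.    -0.002 -0.001]
```

Call:
carry_out --pt "-0.001 0 0.0025 0 0 0 0" --pt "-0.001 0 0.002 0 0 0 0" --pt "-0.0005 0 0.001 0 0 0 0"

```text
time: 22.35
eef_pos: [584.5, -37.9, 50.7]
tcp_rot: [0.009, 0.973, -0.038, 0.227]
force: [0.4, 0.1, -2.2]
gripper_width: 7.3
```

Call:
carry_out --pt "-0.0005 0 0.001 0 0 0 0" --pt "0.002 0 0.001 0 0 0 0" --pt "0.002 0 0.001 0 0 0 0"

```text
time: 22.72
eef_pos: [589.4, -38.3, 49.7]
tcp_rot: [0.009, 0.973, -0.038, 0.227]
force: [0.3, -0.4, -1.3]
gripper_width: 7.1
```

Run:
```python
from h import *
s=st()
for c in("wrist","side","top"):
    im,d,K,T=grab(c); save("p_"+c,im); P,u,v=pts(d,K,T)
    # bracket frame
    o=np.array([631.9,-15.4]); e=np.array([.997,-.0776]); f=np.array([.0776,.997])
    B=np.c_[(P[:,:2]-o)@e,(P[:,:2]-o)@f,P[:,2]]
    m=(B[:,1]>5)&(B[:,1]<40)&(B[:,0]>-70)&(B[:,0]<14)&(B[:,2]<90)
    Q=B[m]
    hist=[(int(b),Q[(Q[:,0]>=b)&(Q[:,0]<b+4),2].mean().round(1) if ((Q[:,0]>=b)&(Q[:,0]<b+4)).any() else None) for b in range(-70,12,4)]
    print(c,hist)
```

```text
{'time': 22.725, 'joint_pos': [0.47, 0.177, -0.493, 2.174, 0.327, 0.37, -1.926], 'eef_pos': [589.412, -38.26, 49.715], 'tcp_rot': [0.009, 0.973, -0.038, 0.227], 'force': [0.261, -0.367, -1.275], 'gripper_width': 7.087}
wrist [(-70, np.float64(86.7)), (-66, np.float64(81.1)), (-62, np.float64(82.2)), (-58, np.float64(54.4)), (-54, np.float64(-0.6)), (-50, np.float64(22.1)), (-46, np.float64(28.0)), (-42, np.float64(9.2)), (-38, np.float64(14.8)), (-34, np.float64(20.2)), (-30, np.float64(25.8)), (-26, np.float64(28.7)), (-22, np.float64(25.3)), (-18, np.float64(24.8)), (-14, np.float64(36.8)), (-10, np.float64(49.3)), (-6, np.float64(59.2)), (-2, np.float64(64.7)), (2, np.float64(67.3)), (6, np.float64(65.3)), (10, None)]
side [(-70, np.float64(84.5)), (-66, np.float64(81.6)), (-62, np.float64(75.4)), (-58, np.float64(75.2)), (-54, np.float64(89.0)), (-50, np.float64(87.9)), (-46, np.float64(85.7)), (-42, np.float64(85.1)), (-38, None), (-34, None), (-30, None), (-26, None), (-22, None), (-18, None), (-14, None), (-10, None), (-6, np.float64(50.2)), (-2, np.float64(54.6)), (2, np.float64(62.1)), (6, np.float64(40.0)), (10, np.float64(30.4))]
top [(-70, np.float64(37.1)), (-66, np.float64(43.9)), (-62, np.float64(23.1)), (-58, np.float64(5.0)), (-54, np.float64(-0.1)), (-50, np.float64(13.5)), (-46, np.float64(10.3)), (-42, np.float64(11.7)), (-38, np.float64(17.2)), (-34, np.float64(22.8)), (-30, np.float64(27.6)), (-26, np.float64(30.8)), (-22, np.float64(19.5)), (-18, np.float64(26.4)), (-14, np.float64(45.5)), (-10, np.float64(56.0)), (-6, np.float64(61.7)), (-2, np.float64(66.6)), (2, np.float64(66.0)), (6, np.float64(50.8)), (10, np.float64(19.5))]
```

Call:
carry_out --pt "-0.0005 0 0.001 0 0 0 0" --pt "-0.0005 0 0.001 0 0 0 0" --pt "0 0 0 0 0 0 0"

```text
time: 23.25
eef_pos: [590.4, -38.3, 49.5]
tcp_rot: [0.009, 0.973, -0.038, 0.228]
force: [0.2, -0.2, -2.2]
gripper_width: 7.4
```

Call:
carry_out --pt "-0.002 0 0.002 0 0 0 0" --pt "-0.002 0 0.002 0 0 0 0"

```text
time: 23.5
eef_pos: [591.6, -38.8, 48.8]
tcp_rot: [0.01, 0.972, -0.039, 0.232]
force: [-9.8, 0.1, 19.4]
gripper_width: 7.1
```

Call:
carry_out --pt "0 0 0 0 0 0 0" --pt "0 0 0 0 0 0 0.08" --pt "0 0 0 0 0 0 0.25" --pt "0 0 0 0 0 0 0.3" --pt "0 0 0 0 0 0 0.3"

```text
time: 24.12
eef_pos: [592.1, -38.8, 49.0]
tcp_rot: [0.01, 0.972, -0.039, 0.232]
force: [-0.3, 0.7, 0.2]
gripper_width: 25.7
```

Run:
```python
from h import *
s=st()
im,d,K,T=grab("wrist"); save("w5",im)
```

```text
{'time': 24.125, 'joint_pos': [0.457, 0.179, -0.482, 2.177, 0.351, 0.356, -1.95], 'eef_pos': [592.14, -38.762, 49.015], 'tcp_rot': [0.01, 0.972, -0.039, 0.232], 'force': [-0.288, 0.684, 0.162], 'gripper_width': 25.651}
```

View pics/w5.png

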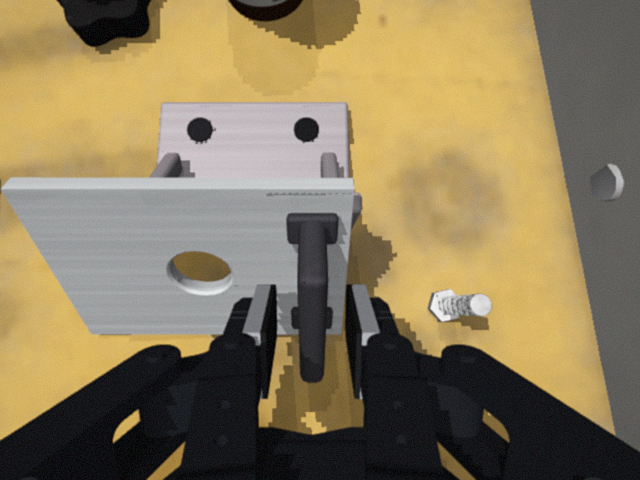

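Call:
carry_out --pt "0 0 -0.015 0 0 0 0.3" --pt "0 0 -0.025 0 0 0 0.3" --pt "0 0 -0.03 0 0 0 0.3" --pt "0 0 -0.02 0 0 0 0.3" --pt "0 0 0 0 -0.15 0 0.5" --pt "0 0 0 0 -0.15 0 0.7" --pt "0 0 0 0 -0.15 0 0.85"

```text
time: 25.05
eef_pos: [546.6, -35.9, 131.8]
tcp_rot: [0.003, 0.999, -0.04, 0.003]
force: [0.6, 1.3, -0.3]
gripper_width: 72.3
```

Run:
```python
from h import *
s=st()
im,d,K,T=grab("wrist"); save("w6",im); P,u,v=pts(d,K,T)
o=np.array([631.9,-15.4]); e=np.array([.997,-.0776]); f=np.array([.0776,.997])
B=np.c_[(P[:,:2]-o)@e,(P[:,:2]-o)@f,P[:,2]]
m=(B[:,1]>-5)&(B[:,1]<65)&(B[:,0]>-50)&(B[:,0]<14)&(B[:,2]<90)&(B[:,2]>6)
Q=B[m]; A=np.c_[Q[:,0],Q[:,1],np.ones(len(Q))]; k=np.ones(len(Q),bool)
for _ in range(10):
    c=np.linalg.lstsq(A[k],Q[k,2],rcond=None)[0]; k=abs(Q[:,2]-A@c)<3
print("plane",c,"tilt",np.degrees(np.arctan(np.hypot(*c[:2]))),k.sum(),np.percentile(Q[k],[1,99],axis=0).round(1))
im,d,K,T=grab("top"); P,u,v=pts(d,K,T)
for n in("cap","roll","plate","tray","bolt"):
  for q in ctrl.masks_of("top",n)[:1]:
    P,u,v=pts(d,K,T,q["region"]); print(n,q["conf"],np.median(P,0).round(),np.percentile(P,5,0).round(),np.percentile(P,95,0).round())
save("t2",im); to(s["eef_pos"][0],s["eef_pos"][1],s["eef_pos"][2],5)
```

```text
{'time': 25.05, 'joint_pos': [0.524, 0.236, -0.573, 1.836, 0.151, 1.105, -1.755], 'eef_pos': [546.578, -35.92, 131.787], 'tcp_rot': [0.003, 0.999, -0.04, 0.003], 'force': [0.567, 1.33, -0.261], 'gripper_width': 72.346}
plane [ 1.32649363e+00 -1.55730792e-03  5.90493184e+01] tilt 52.98857792386822 12914 [[-39.   -4.3   7.1]
 [  7.3  64.4  67.5]]
cap 0.33 [756.  51.  16.] [740.  32.   2.] [776.  70.  28.]
roll 0.7 [627. 146.  53.] [605. 126.  23.] [649. 170.  56.]
plate 0.6 [624.  15.  51.] [597. -48.  11.] [640.  50.  67.]
tray 0.57 [487. 119.   4.] [452.  67.   1.] [521. 186.  15.]
shift [ 0.0014  0.0004 -0.0011] rot [ 0.007 -0.009 -0.167]
```

Call:
carry_out --pt "0.016 -0.047 -0.008 0 0 0 0.85" --pt "0.016 -0.047 -0.008 0 0 0 0.85" --pt "0.016 -0.047 -0.005 0 0 0 0.85" --pt "0.016 -0.047 -0.005 0 0 0 0.85" --pt "0 0 0 0 0 -0.18 0.85" --pt "0 0 0 0 0 -0.18 0.85" --pt "0 0 0 0 0 -0.18 0.85" --pt "0 0 0 0 0 -0.18 0.85" --pt "0 0 0 0 0 -0.18 0.85" --pt "0 0 0 0 0 -0.18 0.85" --pt "0 0 0 0 0 -0.18 0.85" --pt "0 0 0 0 0 -0.18 0.85" --pt "0 0 0 0 0 -0.18 0.85" --pt "0 0 0 0 0 -0.11 0.85"

```text
time: 27.15
eef_pos: [614.7, 149.6, 163.9]
tcp_rot: [0.021, 0.657, 0.754, 0.002]
force: [-0.4, 0.7, 0.5]
gripper_width: 72.5
```

Run:
```python
from h import *
s=st()
im,d,K,T=grab("wrist"); save("w7",im); P,u,v=pts(d,K,T)
m=(abs(P[:,0]-628)<40)&(abs(P[:,1]-149)<40)&(P[:,2]>50)&(P[:,2]<58); q=P[m][:,:2].astype(np.float32)
print(m.sum(),cv2.minEnclosingCircle(q),cv2.minAreaRect(q))
im,d,K,T=grab("top"); P,u,v=pts(d,K,T)
m=(abs(P[:,0]-628)<40)&(abs(P[:,1]-149)<40)&(P[:,2]>50)&(P[:,2]<58); q=P[m][:,:2].astype(np.float32)
print(m.sum(),cv2.minEnclosingCircle(q) if len(q) else 0)
m=(abs(P[:,0]-487)<45)&(abs(P[:,1]-140)<70)&(P[:,2]>28)&(P[:,2]<42); print("cap",m.sum(),cv2.minEnclosingCircle(P[m][:,:2].astype(np.float32)) if m.sum() else 0)
to(629,149.5,110,95.4)
```

```text
{'time': 27.15, 'joint_pos': [0.437, 0.489, -0.961, 1.602, 0.456, 1.257, -0.469], 'eef_pos': [614.664, 149.621, 163.905], 'tcp_rot': [0.021, 0.657, 0.754, 0.002], 'force': [-0.373, 0.705, 0.538], 'gripper_width': 72.472}
4667 ((629.5082397460938, 150.56956481933594), 26.00252914428711) ((629.3687744140625, 150.74888610839844), (50.89030838012695, 51.23369598388672), 74.78382110595703)
320 ((627.805419921875, 149.61668395996094), 25.609298706054688)
cap 0 0
shift [-0.0005  0.0126  0.0543] rot [0.03  0.028 0.039]
```

Call:
carry_out --pt "0 0.012 0.02 0.03 0.028 0.039 0.85" --pt "0 0 0.03 0 0 0 0.85"

```text
time: 27.5
eef_pos: [628.8, 150.9, 116.9]
tcp_rot: [0.003, 0.675, 0.738, 0.002]
force: [-0.2, 0.3, 0.8]
gripper_width: 72.6
```

Run:
```python
from h import *
s=st(); to(628.7,150,45,95.4)
im,d,K,T=grab("side"); P,u,v=pts(d,K,T)
r=ctrl.masks_of("side","cap")[:1]
for q in r: P,u,v=pts(d,K,T,q["region"]); print(q["conf"],np.percentile(P,[5,50,95],axis=0).round())
a=cv2.imread("pics/t2.png")[200:400,180:460]; save("sd3",im); b=im[180:380,190:470,::-1]
cv2.imwrite("pics/cmp.png",cv2.resize(np.hstack([a,b]),(800,286)))
```

```text
{'time': 27.5, 'joint_pos': [0.404, 0.572, -0.918, 1.593, 0.482, 1.21, -0.52], 'eef_pos': [628.75, 150.886, 116.899], 'tcp_rot': [0.003, 0.675, 0.738, 0.002], 'force': [-0.164, 0.299, 0.752], 'gripper_width': 72.583}
shift [-0.0008 -0.0007  0.0719] rot [ 0.007  0.002 -0.006]
0.6 [[484. 134.   9.]
 [501. 147.  26.]
 [506. 163.  38.]]
```

View pics/cmp.png

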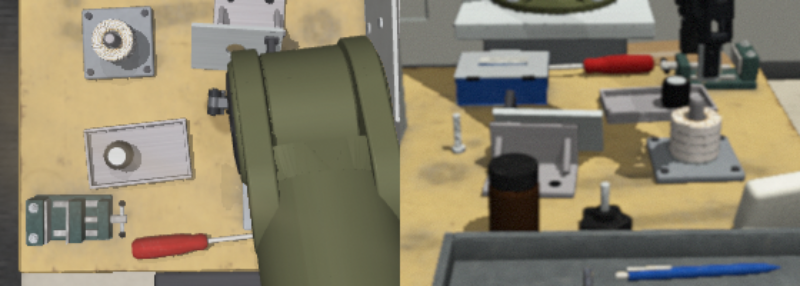

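The composite shows the cap upright in the tray (left part, pixel 118,155), the plate leaning on the bracket, and the roll free on the spindle. Next I go down on the roll.

Call:
carry_out --pt "-0.001 -0.001 0.025 0.007 0.002 -0.006 0.85" --pt "0 0 0.025 0 0 0 0.85" --pt "0 0 0.012 0 0 0 0.85" --squeeze 30

```text
time: 27.98
eef_pos: [624.3, 150.0, 51.8]
tcp_rot: [-0.001, 0.672, 0.74, -0.002]
force: [-0.6, -0.1, -0.1]
gripper_width: 72.1
```

Run:
```python
from h import *
s=st(); to(628.7,150,45,95.4)
```

```text
{'time': 27.975, 'joint_pos': [0.378, 0.639, -0.877, 1.645, 0.535, 1.12, -0.549], 'eef_pos': [624.303, 149.972, 51.83], 'tcp_rot': [-0.001, 0.672, 0.74, -0.002], 'force': [-0.556, -0.064, -0.088], 'gripper_width': 72.114}
shift [-0.0004  0.0044  0.0068] rot [-0.004  0.002  0.002]
```

Call:
carry_out --pt "0 0.0045 0.0055 -0.004 0.002 0 0.85" --pt "0 0 0 0 0 0 0.4" --pt "0 0 0 0 0 0 0.4" --pt "0 0 0 0 0 0 0.4" --pt "0 0 0 0 0 0 0.4" --squeeze 40

```text
time: 28.6
eef_pos: [629.4, 150.5, 46.9]
tcp_rot: [0.0, 0.673, 0.74, 0.001]
force: [-0.7, 0.6, -1.5]
gripper_width: 51.4
```

Call:
carry_out --pt "0 0 -0.01 0 0 0 0.4" --pt "0 0 -0.02 0 0 0 0.4" --pt "0 0 -0.02 0 0 0 0.4" --pt "0 0 -0.02 0 0 0 0.4" --pt "0 0 -0.015 0 0 0 0.4"

```text
time: 29.22
eef_pos: [629.3, 150.7, 138.5]
tcp_rot: [0.001, 0.672, 0.74, 0.001]
force: [0.3, 0.8, -2.1]
gripper_width: 51.1
```

Run:
```python
from h import *
s=st(); 
t=np.array([487.1,127])-32*np.array([-.094,.996]); print(t)
to(t[0],t[1],130,95.4)
```

```text
{'time': 29.225, 'joint_pos': [0.412, 0.557, -0.932, 1.568, 0.465, 1.25, -0.499], 'eef_pos': [629.25, 150.69, 138.464], 'tcp_rot': [0.001, 0.672, 0.74, 0.001], 'force': [0.258, 0.752, -2.124], 'gripper_width': 51.092}
[490.108  95.128]
shift [-0.042  -0.1438  0.0081] rot [ 0.003 -0.     0.002]
```

Call:
carry_out --pt "-0.01 -0.03 0 0 0 0 0.4" --pt "-0.01 -0.038 0 0 0 0 0.4" --pt "-0.01 -0.038 0 0 0 0 0.4" --pt "-0.01 -0.03 0 0 0 0 0.4" --pt "0 0 0 0 0 0 0.4"

```text
time: 29.85
eef_pos: [495.6, 97.9, 142.4]
tcp_rot: [0.003, 0.672, 0.74, 0.002]
force: [0.2, -0.1, -2.2]
gripper_width: 51.0
```

Run:
```python
from h import *
s=st(); to(490,95,80,95.4)
im,d,K,T=grab("wrist"); save("w8",im); P,u,v=pts(d,K,T)
m=(abs(P[:,0]-487)<40)&(abs(P[:,1]-149)<30)&(P[:,2]>30)&(P[:,2]<42); print("cap",m.sum(),cv2.minEnclosingCircle(P[m][:,:2].astype(np.float32)) if m.sum() else 0)
r=ctrl.masks_of("wrist","tray")[:1]
for q in r: P,u,v=pts(d,K,T,q["region"]); P=P[(P[:,2]<17)]; print(q["conf"],np.percentile(P,[1,50,99],axis=0).round())
```

```text
{'time': 29.85, 'joint_pos': [0.751, 0.226, -1.091, 1.913, 0.226, 1.125, -0.33], 'eef_pos': [495.642, 97.938, 142.406], 'tcp_rot': [0.003, 0.672, 0.74, 0.002], 'force': [0.221, -0.112, -2.245], 'gripper_width': 51.029}
shift [-0.0023 -0.0064  0.0624] rot [0.008 0.002 0.002]
cap 2872 ((487.838134765625, 148.52621459960938), 17.439571380615234)
0.61 [[449.  75.   2.]
 [484. 139.   4.]
 [526. 191.  15.]]
```

View pics/w8.png

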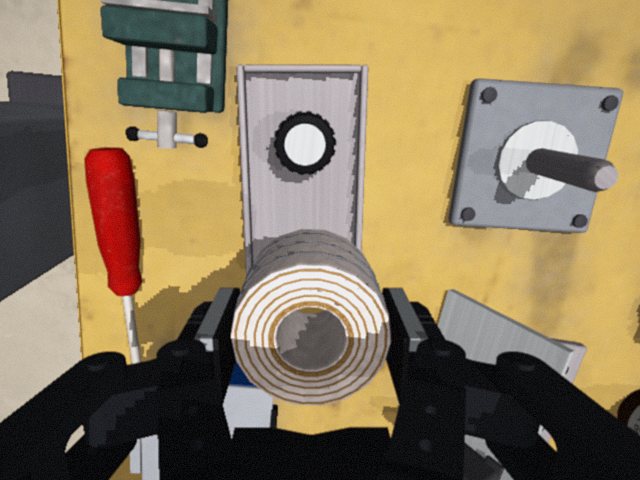

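Call:
carry_out --pt "-0.002 -0.006 0.025 0.008 0.002 0.002 0.4" --pt "0 0 0.03 0 0 0 0.4" --pt "0 0 0.02 0 0 0 0.4" --pt "0 0 0.008 0 0 0 0.4"

```text
time: 30.45
eef_pos: [499.1, 100.3, 60.8]
tcp_rot: [0.001, 0.672, 0.74, 0.006]
force: [0.1, 0.5, -1.7]
gripper_width: 51.1
```

Run:
```python
from h import *
s=st(); to(490,95.2,37,95.4)
```

```text
{'time': 30.45, 'joint_pos': [0.65, 0.364, -1.012, 1.981, 0.366, 0.981, -0.441], 'eef_pos': [499.069, 100.29, 60.758], 'tcp_rot': [0.001, 0.672, 0.74, 0.006], 'force': [0.124, 0.467, -1.671], 'gripper_width': 51.099}
shift [-0.0044 -0.0098  0.0236] rot [ 0.011 -0.007  0.002]
```

Call:
carry_out --pt "-0.004 -0.01 0.005 0.011 -0.007 0 0.4" --pt "-0.001 -0.001 0.006 0 0 0 0.4"

```text
time: 30.7
eef_pos: [489.3, 95.2, 49.9]
tcp_rot: [-0.0, 0.672, 0.741, 0.0]
force: [-0.1, -0.2, -2.1]
gripper_width: 50.8
```

Run:
```python
from h import *
s=st(); to(490,95.2,37,95.4)
```

```text
{'time': 30.7, 'joint_pos': [0.651, 0.366, -1.006, 2.004, 0.374, 0.969, -0.445], 'eef_pos': [489.311, 95.228, 49.897], 'tcp_rot': [-0.0, 0.672, 0.741, 0.0], 'force': [-0.149, -0.16, -2.146], 'gripper_width': 50.785}
shift [-0.0001  0.0007  0.0129] rot [ 0.    -0.001  0.003]
```

Call:
carry_out --pt "0 0 0.006 0 0 0 0.4" --pt "0 0 0.004 0 0 0 0.4" --pt "0 0 0.002 0 0 0 0.4"

```text
time: 31.08
eef_pos: [490.2, 94.9, 38.0]
tcp_rot: [0.001, 0.672, 0.741, 0.001]
force: [0.2, -0.1, -1.7]
gripper_width: 51.3
```

Call:
carry_out --pt "0 0 0.0015 0 0 0 0.4" --pt "0 0 0 0 0 0 0.72" --pt "0 0 0 0 0 0 0.75" --pt "0 0 -0.02 0 0 0 0.75" --pt "0 0 -0.04 0 0 0 0.75" --pt "0 0 -0.05 0 0 0 0.75" --pt "0 0 -0.05 0 0 0 0.75" --pt "0 0 0 0 0 0 0.75"

```text
time: 32.08
eef_pos: [491.5, 97.2, 207.4]
tcp_rot: [0.003, 0.671, 0.742, 0.003]
force: [0.6, -0.6, -1.0]
gripper_width: 64.3
```

Run:
```python
from h import *
s=st()
im,d,K,T=grab("wrist"); P,u,v=pts(d,K,T); a=im
m=(abs(P[:,0]-490)<40)&(abs(P[:,1]-95)<35)&(P[:,2]>40)&(P[:,2]<48); print("roll top",m.sum(),cv2.minEnclosingCircle(P[m][:,:2].astype(np.float32)),P[m,2].mean())
m=(abs(P[:,0]-487)<30)&(abs(P[:,1]-149)<30)&(P[:,2]>30)&(P[:,2]<40); print("cap",m.sum(),cv2.minEnclosingCircle(P[m][:,:2].astype(np.float32)),P[m,2].mean())
im,d,K,T=grab("side")
for n in("plate","bolt","jar","knob_loose"):
  for q in ctrl.masks_of("side",n)[:1]:
    P,u,v=pts(d,K,T,q["region"]); print(n,round(q["conf"],2),np.percentile(P,[2,50,98],axis=0).round().tolist())
cv2.imwrite("pics/fin.png",np.hstack([cv2.resize(a,(400,300)),cv2.resize(im[180:420,160:480],(400,300))])[:,:,::-1])
```

```text
{'time': 32.075, 'joint_pos': [0.844, 0.121, -1.144, 1.845, 0.118, 1.241, -0.235], 'eef_pos': [491.495, 97.18, 207.397], 'tcp_rot': [0.003, 0.671, 0.742, 0.003], 'force': [0.609, -0.555, -0.956], 'gripper_width': 64.26}
roll top 3267 ((490.0520324707031, 95.31800079345703), 25.982051849365234) 43.510816858244056
cap 1836 ((489.0865783691406, 141.31874084472656), 24.11150360107422) 35.73801956413354
plate 0.92 [[601.0, -52.0, 5.0], [637.0, 18.0, 58.0], [647.0, 55.0, 72.0]]
bolt 0.61 [[591.0, -105.0, 1.0], [599.0, -99.0, 19.0], [604.0, -93.0, 44.0]]
jar 0.95 [[755.0, -49.0, 19.0], [784.0, -27.0, 56.0], [791.0, -7.0, 76.0]]
knob_loose 0.66 [[743.0, 30.0, 10.0], [767.0, 52.0, 17.0], [782.0, 74.0, 50.0]]
```

View pics/fin.png

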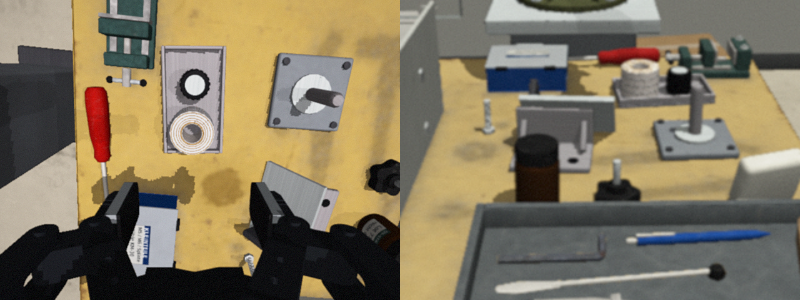

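The picture shows the roll on its end in the tray (pixel 192,130) beside the upright cap (195,85). The plate leans on the bracket, and the bolt, jar and knob are unmoved. The gripper touches nothing, so I hand the job in.

```bash
python3 -c "
from h import *
print(ctrl.job_done())"
```

```text
the job is handed in; nothing more can be done
None
```

I did the job in the order asked and handed it in at about 32 s of the 69 s allowed.

- **Cap:** it stands upright in the steel tray. The wrist camera put it at about (488, 149) mm before I set down the roll.
- **Plate:** it leans rib side up against the top of the bracket's front face, with its lower edge on the worktop. I measured a tilt of about 53° after letting go, and the side camera still saw it there at the end.
    - **Regrip:** my first grip could not reach a steep enough tilt because of the wrist joint's range. I set the plate flat on the worktop, regripped the rib at an angle, and then leaned it.
- **Roll:** it stands on its end in the tray at (490, 95) mm, about 10 mm from the cap. Its top is at 43.5 mm, where 44 mm is expected.
- **Other things:** the bolt, jar and loose knob measured the same as at the start, within a few mm.

Some checks failed or disagreed:

- The top camera's depth never picked up the cap in the tray, though the top, side and wrist pictures all show it upright.
- The last wrist measurement of the cap was off: its fitted circle had a 24 mm radius instead of 17 mm. I think it caught part of the roll.
- Early on, joint 2 read -0.302 against its -0.3 limit for a moment, and the force reading reached about 57 N along one axis (about 69 N in all). I took that to be the arm braking rather than contact, because it fell to about 1 N within two rows.

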